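Lock a drive sled into a bench test dock with its rocker catch

TASK

Put the drive sled into service in the test dock: flip the rocker catch open, push the sled along its channel until its connector is fully mated and it stops solidly, then flip the catch shut behind it so that it snaps down and locks the sled in. The connector needs a firm push but is easily damaged: feel for the stop and never press on the sled or the catch with more than 25 N. Leave the screwdriver, the heat sink and the parts tray where they lie.

Things in the scene. Friction and masses are not known exactly. Their poses are not given: they have to be found in the camera images.
- dock: Aluminium test dock fixed to the bench: open-topped channel, floor at z = 8 mm, rails 10 mm wide with tops at z = 28 mm, inner faces 104 mm apart. Origin on the bench, on the channel's centre line. +x is the push direction: open mouth at x = -160 mm, black connector housing at x = +123 mm. +y is the side with the rocker catch.
- home (a point): On the channel's floor, centre line, at the dock's x = 0 (z = 8 mm): where the sled's near face stands when fully home, but only roughly: the connector floats, so the true stop is up to 6 mm nearer or farther along x, different each time and not visible; it must be felt.
- sled: Loose flat steel drive sled in the channel's mouth, 110 mm long (x), 102 wide, 22 high, 0.25 to 0.5 kg, x axis along the push direction. Origin: centre of underside. Push its near face (x = -55 mm, black grille) in the middle, 125 to 160 mm to home. Slides at under 3 N; the last 7 mm (mating) take 11 to 16 N, then it stops solidly. No spring-back.
- connector (a joint): How far the connector in the dock's far end has been mated, in m: 0 before the sled touches it, 0.007 fully mated (solid stop). It counts as mated above 0.006. It stays where the sled has pushed it.
- catch (a joint): Rocker (seesaw) catch: black bar 80 mm long, 20 mm wide, across the dock's +y rail. Angle in rad: +0.3 shut (inner end down, barring the channel), 0 level, -0.3 open (inner end up). Starts shut. A spring snaps it to the side of level it is on: pressing straight down on the raised end takes about 7 to 12 N until it passes level.
- pivot (a point): Centre of the catch's hinge, which lies along the dock's x; at x = -18, y = +71.5, z = 40 mm of the dock. A steel nose hangs from the inner end, filling x = -16 to -8 mm of the dock: shut, its tip is 15 to 18 mm above the bench, 2 to 14 mm behind the near face of a sled fully home; open, 35 mm, and the sled (top 30 mm above the bench) passes beneath.
- pad_in (a point): Middle of the ribbed pad (20 x 22 mm) on top of the catch's inner end, over the channel, 30 mm from the hinge and 7 mm above its axis when level. Pressing it down past level shuts the catch.
- pad_out (a point): Middle of the ribbed pad on top of the catch's outer end, 30 mm from the hinge on the other side. Pressing it down past level opens the catch. Fully pressed, either pad's middle is 38 mm above the bench; raised, 56 mm (end of the bar 59 mm: mind the gripper when pushing the sled past it).
- screwdriver: Bystander: screwdriver with a blue handle, 180 mm long, lying on the bench on the -y side of the dock. Origin at its underside. Leave alone.
- heatsink: Bystander: finned aluminium heat sink 60 x 60 x 32 mm on the +y side. Leave alone.
- parts_tray: Bystander: white plastic tray 110 x 80 x 22 mm on the +y side. Leave alone.

How it is judged:
On the way, in this order (a step that is already met when the one before it is completed fails the run):
1. the rocker catch is flipped open and stays there (value of joint catch below -0.25 rad), for 0.2 s.
2. with the catch still open, the sled is pushed in until the connector is fully mated (value of joint connector above 0.006 m and value of joint catch below -0.2 rad), for 0.2 s.
3. the catch is snapped shut behind the sled (value of joint catch above 0.25 rad), for 0.2 s.
At the end, for the whole second after the job is handed in: The catch is shut (joint above 0.25 rad), the connector mated (above 6 mm of 7), the sled at rest and flat in the channel behind the nose, its origin at least 46.5 mm along the dock's +x from the dock's origin (value of joint catch above 0.25 rad and value of joint connector above 0.006 m and x of sled in the frame of dock above 0.0465 m and angle between sled's own z axis and vertical below 0.05 rad and linear speed of sled below 0.01 m/s); the robot touches nothing.
It fails at once if the sled is pushed with more than 25 N (contact force between the fingers and sled above 25 N).
It fails at once if the arm's body strikes the sled hard (contact force between the arm and sled above 25 N).
It fails at once if the catch is pressed with more than 25 N (contact force between any of the fingers, the arm and catch above 25 N).
It fails at once if the screwdriver, heat sink or tray is moved by more than 20 mm (distance of any of screwdriver, heatsink, parts_tray from where it was at the start of the episode above 0.02 m).
It also fails if it takes over 51 s, if anything falls off the work surface, if the arm or the gripper's body presses on something with over 40 N, if the wrist force passes 120 N, or if a joint passes its speed limit or range.

ROBOT

A 7-joint arm with a two-finger parallel gripper is mounted at the origin on the work surface. World frame = base frame: x ahead of the robot, y to its left, z up, the work surface at z = 0. Lengths are in m, angles in rad, forces in N, time in s.
With the tool pointing down it reaches from about 0.425 to 0.95 m from the base axis. Payload 4.7 kg.
Tool frame: the origin (TCP) lies midway between the tips of the shut fingers; the grasp point (between the pads) lies 19 mm behind it; z points along the fingers, y is the line along which they close (so a half turn about z gives the same grasp; the last joint's range is limited). The gripper opens to 87 mm and grips with 3 to 60 N. Pads are 19 mm wide; open, the fingers measure 117 mm over their backs; the gripper's body (75 mm by 190 mm) begins 51 mm behind the grasp point.
Start: joints at [-1.367, 0.469, -0.049, 1.532, 0.024, 1.141, -0.082], TCP at [0.156, 0.657, 0.223] pointing down, gripper open.
Joint ranges: [-2.59, 2.59], [-0.33, 1.99], [-1.39, 1.29], [0.1, 2.45], [-1.04, 4.18], [0.21, 1.99], [-2.66, 2.66]. Speed limits (rad/s): [2.57, 2.57, 3.14, 3.14, 3.14, 3.14, 3.14].

INTERFACE

Orientations are given as a rotation vector (axis times angle).
In Python, from cell import robot, imaging, finish_job, spotter gives the robot as it stands.
- The arm moves only by the tool servo_tool, never from a script. Its argument "increments" is a list that holds one entry, the list of rows, each a list of 4 numbers: the shift along the tool's x, y, z in cm, then the turn about the tool's z in degrees. A call has 1 to 10 rows; each row is the pose to reach, as a shift and turn from the pose commanded when the call began, along the tool's axes at that moment; what a row does not reach only later rows make up. A row lasts 1/12 s, in which the tool goes at most 41.7 mm and 7.16 degrees, less where a joint would pass 70% of its speed; a pose out of reach is approached as far as the arm can. A call with a gripper value outside its range is refused whole. "hand" is the opening, from 0 (shut) to 1 (fully open), set as the call begins (left out, the last holds). The fingers move at their own pace and stop on an object; the grip force is fixed at half the most. Time passes only in rows, so rows that repeat a pose let the fingers close. It gives the time, the measured TCP pose, the force, the opening and the grip force at its end, in the units of the state.
- robot.sense(): the state, without advancing time (a new reading comes with each control period).
- imaging.snapshot(name): name is "side" or "top" or "wrist"; returns a dict with "img" (420x560x3 uint8, blue, green, red), "z_map" (420x560 float32, m along the optical axis (not along the pixel's ray), 0 where there is no reading), "mtx" (3x3 intrinsics, pixels), "T" (4x4, takes a point from camera to world coordinates); the wrist camera has in their place "T_tool_cam" (4x4, takes a point from camera to tool coordinates, whose origin is the TCP and whose axes are the flange's). Camera axes: x right, y down, z forward; pixel columns grow to the right and rows downward; lengths in m; the calibration is good to about 2 mm. The wrist camera is an equidistant fisheye: a pixel r from the principal point sees the ray r / f radians off the axis. A picture is of the moment at which its call begins: read the wrist's pose just before it.
- finish_job(): hands the job in; it is judged then, once.
Trained networks look in a picture, given as the dict that the camera call returned (one of the last four; its "shot" number tells which), for a name from the list of things; names that differ only in an ending like _2 or _b are one class to them, and where a whole thing is asked for, a point or a joint stands for the part that bears it (a point fixed in the world has none). Each returns a list of dicts, best first, with "p" (0 to 1); they miss things now and then, are a little off and sometimes report something else, mostly with a low value. They report only what shows in the picture. A call takes as long as a camera call.
- spotter.silhouettes(target, picture): "region" (420x560 bool, what is visible of it) and "at" ([row, column] in pixels, amid what is visible of it).
- spotter.mark_of(target, picture): "at" ([row, column] in pixels: a listed point, or the origin of a listed thing).
The state is a dict: "time_s": time; "q": joint angles; "qvel": joint speeds; "joint_efforts": joint torques, N m; "ee_pos": TCP position; "ee_rot": TCP orientation; "wrist_force": force on the tool from outside, world axes, zero at the start; "ft_torque": the same for the moment, N m; "gripper_width": opening from 0.0 (shut) to 1.0 (fully open); "grasp_force": force on a finger pad.
Only numpy, scipy, OpenCV 4.12 (cv2) and the standard library are available. Lean on these libraries where they do the work, as an engineer would, in place of code of your own. Each camera call takes 0.05 s, during which the arm holds its last target. There are 200 camera calls.

## Working session

There is one attempt and no reset: what is moved stays moved. The work goes in short steps, Python scripts to look and compute and a tool call to move; the robot and the scene stay as the last step left them, time stands still between calls to the robot, and variables do not carry over. Pictures are saved under pics/ and viewed, at most 10 in all, crops included, and the job is handed in when it is done.

Besides the shell and the picture viewer there is one more tool, called after "Emit:" as name([rows], argument=value, ...), one row to a line, values as JSON. servo_tool: Moves the arm, as the interface text tells. Its arguments: {"type":"object","properties":{"increments":{"type":"array"},"hand":{"type":"number"}},"required":["increments"]}

```bash
mkdir -p pics
cat > h.py <<'E'
import numpy as np, cv2
from cell import robot, imaging, finish_job, spotter
from scipy.spatial.transform import Rotation as R
def world(s,r,c,z=None):
    K=s["mtx"];ray=np.array([(c-K[0,2])/K[0,0],(r-K[1,2])/K[1,1],1.]);T=s["T"]
    if z is None:
        d=s["z_map"][int(round(r)),int(round(c))]
        return T[:3,:3]@(ray*d)+T[:3,3]
    v=T[:3,:3]@ray;return T[:3,3]+v*(z-T[2,3])/v[2]
E
python3 - <<'E'
from h import *
st=robot.sense();print({k:np.round(v,3) for k,v in st.items()});print(R.from_rotvec(st["ee_rot"]).as_matrix().round(3))
for n in("top","side"):
    s=imaging.snapshot(n);cv2.imwrite(f"pics/{n}0.png",s["img"])
    for t,z in(("dock",0),("home",.008),("sled",.008),("pivot",.04),("pad_in",.038),("pad_out",.056),("screwdriver",0),("heatsink",0),("parts_tray",0)):
        m=spotter.mark_of(t,s)
        for a in m[:2]:
            r,c=a["at"];print(n,t,round(a["p"],2),np.round(a["at"],1),world(s,r,c,z).round(4),world(s,r,c).round(4))
E
```

```text
{'time_s': np.float64(0.0), 'q': array([-1.367,  0.469, -0.049,  1.534,  0.024,  1.141, -0.082]), 'qvel': array([ 0.   ,  0.   ,  0.002, -0.001, -0.001,  0.001, -0.   ]), 'joint_efforts': array([-1.0000e-03, -5.0798e+01, -8.0000e-02, -2.3615e+01, -6.1000e-02,
        3.8000e-02,  0.0000e+00]), 'ee_pos': array([0.156, 0.656, 0.222]), 'ee_rot': array([-3.65e-01, -3.12e+00,  3.00e-03]), 'wrist_force': array([-0.206, -0.441, -0.185]), 'ft_torque': array([0.009, 0.064, 0.023]), 'grasp_force': np.float64(0.0), 'gripper_width': np.float64(1.003)}
[[-0.973  0.231 -0.   ]
 [ 0.231  0.973 -0.002]
 [-0.    -0.002 -1.   ]]
top dock 0.93 [224.8 312. ] [ 0.6322 -0.0281  0.    ] [ 0.6317 -0.0278  0.0061]
top dock 0.54 [159.9 228.4] [0.7635 0.1321 0.    ] [7.634e-01 1.320e-01 4.000e-04]
top home 0.84 [227.  311.3] [ 0.6274 -0.0262  0.008 ] [ 0.6274 -0.0263  0.0072]
top sled 0.9 [273.6 315.6] [ 0.5392 -0.0319  0.008 ] [ 0.5398 -0.0305  0.031 ]
top pivot 0.91 [230.5 278.1] [0.6198 0.0365 0.04  ] [0.6195 0.0364 0.044 ]
top pad_in 0.89 [234.2 289.2] [0.6127 0.0163 0.038 ] [0.6127 0.0163 0.0382]
top pad_
[... 577 characters left out ...]
] [ 0.5384 -0.0202  0.008 ] [ 0.5248 -0.0471  0.031 ]
side pivot 0.9 [225.2 264. ] [0.6182 0.0457 0.04  ] [0.6139 0.0385 0.045 ]
side pad_in 0.74 [236.6 271.7] [0.6126 0.0114 0.038 ] [0.6132 0.0124 0.0373]
side pad_out 0.79 [210.9 257.8] [0.6193 0.0689 0.056 ] [0.6189 0.0682 0.0564]
side screwdriver 0.62 [344.9 322. ] [ 0.5668 -0.1895  0.    ] [ 0.5535 -0.2047  0.0205]
side screwdriver 0.59 [227.  264.1] [0.6492 0.0978 0.    ] [0.612  0.0349 0.044 ]
side heatsink 0.56 [236.7 192.5] [0.5223 0.1312 0.    ] [0.5123 0.1032 0.0185]
side parts_tray 0.73 [207.  301.4] [0.7538 0.1283 0.    ] [0.7498 0.1227 0.0037]
side parts_tray 0.32 [276.7 241.8] [ 0.5442 -0.0138  0.    ] [ 0.5251 -0.0512  0.0322]
```

View pics/top0.png

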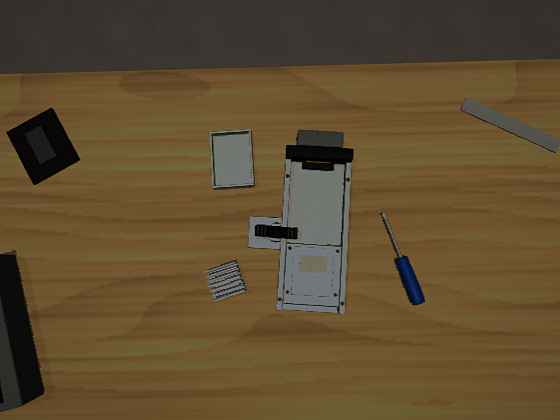

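View pics/side0.png

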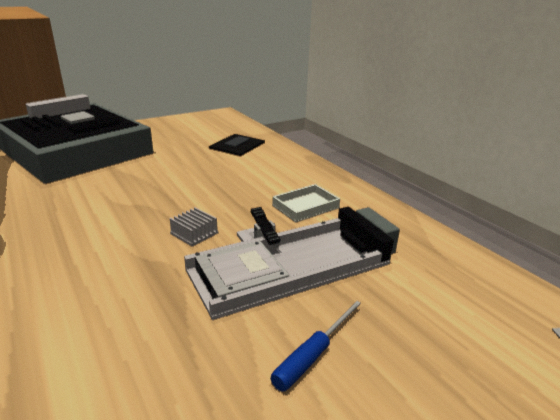

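Run:
```python
from h import *
for n in("top","side"):
    s=imaging.snapshot(n)
    np.savez(f"{n}.npz",**{k:s[k] for k in("img","z_map","mtx","T")})
    K=s["mtx"];v,u=np.mgrid[:420,:560];d=s["z_map"]
    P=np.stack([(u-K[0,2])/K[0,0]*d,(v-K[1,2])/K[1,1]*d,d],-1)@s["T"][:3,:3].T+s["T"][:3,3]
    m=spotter.silhouettes("sled",s)
    for t in ("sled","catch","dock"):
        m=spotter.silhouettes(t,s)
        if not m: print(n,t,None);continue
        g=m[0]["region"]&(d>0);p=P[g]
        top=p[(p[:,2]>(.026 if t=="sled" else .022))&(p[:,2]<(.034 if t!="catch" else .08))]
        r=cv2.minAreaRect((top[:,:2]*1000).astype(np.float32))
        print(n,t,round(m[0]["p"],2),len(top),r,np.median(top[:,2]).round(4))
        if t=="dock":
            # rail line fits
            for lo,hi in((.02,.06),(-.12,-.06)):
                q=top[(top[:,1]>lo)&(top[:,1]<hi)&(top[:,0]<.72)]
                q=q[(q[:,2]>.0255)&(q[:,2]<.0305)]
                if len(q)>20:
                    l=cv2.fitLine((q[:,:2]*1000).astype(np.float32),cv2.DIST_HUBER,0,.01,.01).ravel();print(" rail",l.round(3),len(q))
```

```text
top sled 0.77 3302 ((538.271728515625, -23.65673828125), (103.54747772216797, 110.78915405273438), 85.24082946777344) 0.0296
top catch 0.77 469 ((617.4306030273438, 39.9466552734375), (77.16419219970703, 19.98611831665039), 85.14373016357422) 0.0442
top dock 0.67 1720 ((612.196044921875, -23.99652099609375), (138.4849090576172, 283.8194580078125), 85.24380493164062) 0.027
 rail [ 9.97000e-01 -7.30000e-02  5.81905e+02  2.98380e+01] 486
 rail [ 9.96000e-01 -8.50000e-02  5.90086e+02 -8.60700e+01] 631
side sled 0.69 3206 ((537.2216796875, -22.649147033691406), (111.27607727050781, 111.64256286621094), 84.9911117553711) 0.0307
side catch 0.58 505 ((619.323974609375, 40.099220275878906), (78.39915466308594, 28.327634811401367), 86.59259033203125) 0.0431
side dock 0.92 2451 ((636.481689453125, -23.794708251953125), (143.47044372558594, 335.15728759765625), 85.42794799804688) 0.0276
 rail [ 9.97000e-01 -7.30000e-02  5.81727e+02  3.08610e+01] 377
 rail [ 9.97000e-01 -8.30000e-02  5.80203e+02 -8.56040e+01] 946
```

The top view shows the dock in the middle with the sled at its near end (pixel ~[274,314]) and the catch at ~[231,276]. Heat sink, tray and screwdriver are all clear of the path. The side view agrees. I measured dock yaw at -4.75°, pivot at about (0.619, 0.040), and sled centre at about (0.538, -0.023).

Emit:
servo_tool([
  [[-58.7, -46.4, 8, -8.6], [-58.7, -46.4, 8, -8.6], [-58.7, -46.4, 8, -8.6], [-58.7, -46.4, 8, -8.6], [-58.7, -46.4, 8, -8.6], [-58.7, -46.4, 8, -8.6], [-58.7, -46.4, 8, -8.6], [-58.7, -46.4, 8, -8.6], [-58.7, -46.4, 8, -8.6], [-58.7, -46.4, 8, -8.6]],
], hand=0)

```text
time_s: 2.33
ee_pos: [0.4137, 0.3302, 0.1785]
ee_rot: [0.13, 3.138, 0.001]
wrist_force: [0.6, 0.0, 0.1]
gripper_width: 0.324
grasp_force: 0.0
```

Emit:
servo_tool([
  [[-22.5, -24, 8, 0], [-22.5, -24, 8, 0], [-22.5, -24, 8, 0], [-22.5, -24, 8, 0], [-22.5, -24, 8, 0], [-22.5, -24, 8, 0], [-22.5, -24, 8, 0], [-22.5, -24, 8, 0], [-22.5, -24, 8, 0], [-22.5, -24, 8, 0]],
])

```text
time_s: 3.17
ee_pos: [0.6182, 0.0699, 0.0973]
ee_rot: [-0.14, -3.138, 0.003]
wrist_force: [-1.2, 0.2, 0.1]
gripper_width: 0.002
grasp_force: 0.0
```

Emit:
servo_tool([
  [[0, 0, 0, 0], [0, 0, 0, 0], [0, 0, 0, 0]],
])

```text
time_s: 3.42
ee_pos: [0.6164, 0.0766, 0.0987]
ee_rot: [0.124, 3.139, 0.002]
wrist_force: [-0.4, 0.7, 0.1]
gripper_width: 0.005
grasp_force: 0.0
```

```bash
cat > d.py <<'E'
from h import *
st=robot.sense();p=st["ee_pos"]
ex=np.array([.9966,-.083]);ey=np.array([.083,.9966]);O=np.array([.630,-.0320])
d=p[:2]-O;print("tcp in dock mm",(d@ex*1000).round(1),(d@ey*1000).round(1),(p[2]*1000).round(1),"F",st["wrist_force"].round(2),st["time_s"],st["ee_rot"].round(3))
E
python3 d.py
python3 - <<'E'
from h import *
s=imaging.snapshot("side");cv2.imwrite("pics/side1.png",cv2.resize(s["img"][120:300,160:400],None,fx=3,fy=3))
E
```

```text
tcp in dock mm -22.6 107.1 98.7 F [-0.37  0.75  0.12] 3.4167 [1.240e-01 3.139e+00 2.000e-03]
```

View pics/side1.png

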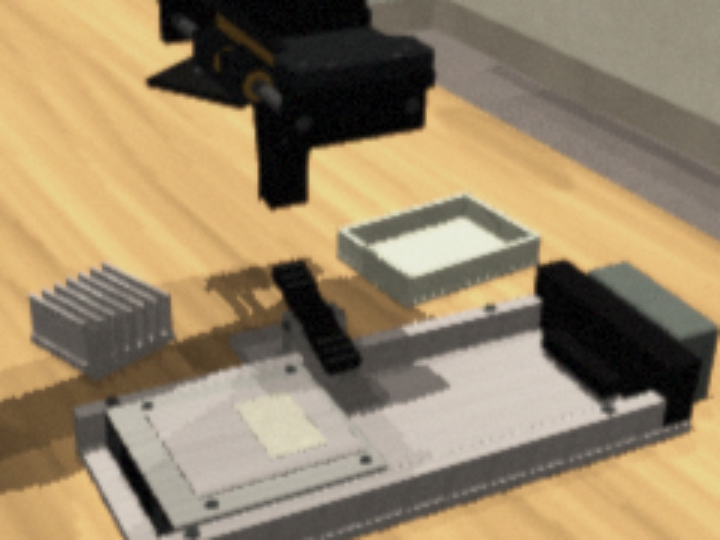

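The gripper is above the outer pad, with clear space all round. I'll correct slightly and descend.

Emit:
servo_tool([
  [[-0.4, -0.5, 1, 0], [-0.4, -0.5, 2.0, 0], [-0.4, -0.5, 3.2, 0], [-0.4, -0.5, 3.2, 0], [-0.4, -0.5, 3.2, 0]],
])

```text
time_s: 3.88
ee_pos: [0.6195, 0.0687, 0.0646]
ee_rot: [-0.129, -3.136, 0.001]
wrist_force: [0.1, 0.7, 0.5]
gripper_width: 0.004
grasp_force: 0.0
```

```bash
python3 d.py
```

```text
tcp in dock mm -18.8 99.5 64.6 F [0.14 0.7  0.47] 3.8833 [-1.290e-01 -3.136e+00  1.000e-03]
```

Emit:
servo_tool([
  [[0, 0, 0.3, 0], [0, 0, 0.6, 0], [0, 0, 0.8, 0], [0, 0, 0.8, 0]],
])

```text
time_s: 4.22
ee_pos: [0.6209, 0.0689, 0.0586]
ee_rot: [0.13, 3.139, 0.0]
wrist_force: [-1.9, 0.9, 2.4]
gripper_width: 0.007
grasp_force: 0.8
```

Emit:
servo_tool([
  [[0, 0, 0.15, 0], [0, 0, 0.3, 0], [0, 0, 0.3, 0]],
])

```text
time_s: 4.47
ee_pos: [0.621, 0.0699, 0.0562]
ee_rot: [0.129, 3.138, 0.003]
wrist_force: [-1.2, 1.8, 5.1]
gripper_width: 0.004
grasp_force: 2.8
```

Emit:
servo_tool([
  [[0, 0, 0.15, 0], [0, 0, 0.3, 0], [0, 0, 0.3, 0]],
])

```text
time_s: 4.72
ee_pos: [0.6212, 0.0707, 0.0531]
ee_rot: [0.128, 3.137, 0.004]
wrist_force: [-1.0, 2.4, 5.1]
gripper_width: 0.005
grasp_force: 2.1
```

Emit:
servo_tool([
  [[0, 0, 0.2, 0], [0, 0, 0.4, 0], [0, 0, 0.4, 0]],
])

```text
time_s: 4.97
ee_pos: [0.6205, 0.0685, 0.0478]
ee_rot: [-0.13, -3.139, 0.001]
wrist_force: [-0.1, -0.4, 0.9]
gripper_width: 0.002
grasp_force: 0.1
```

Emit:
servo_tool([
  [[0, 0, 0.2, 0], [0, 0, 0.4, 0], [0, 0, 0.4, 0]],
])

```text
time_s: 5.22
ee_pos: [0.6199, 0.0679, 0.0432]
ee_rot: [-0.131, -3.137, 0.002]
wrist_force: [-0.5, -0.8, -0.1]
gripper_width: 0.01
grasp_force: 0.0
```

```bash
python3 d.py
python3 - <<'E'
from h import *
for n in("side","top"):
    s=imaging.snapshot(n)
    for t in("pad_in","pad_out"):
        for a in spotter.mark_of(t,s)[:1]: print(n,t,a["p"],world(s,*a["at"]).round(4))
cv2.imwrite("pics/side2.png",cv2.resize(imaging.snapshot("side")["img"][120:300,160:400],None,fx=3,fy=3))
E
```

```text
tcp in dock mm -18.4 98.8 43.2 F [-0.47 -0.81 -0.09] 5.2167 [-1.310e-01 -3.137e+00  2.000e-03]
side pad_in 0.8 [0.6168 0.0142 0.0579]
side pad_out 0.76 [0.6187 0.0636 0.0409]
```

The catch is open: pad_in is now at z≈58 mm. Next I go over behind the sled.

Emit:
servo_tool([
  [[0, 0, -3, 0], [0, 0, -6, 0], [4, -2.5, -7, 0], [8, -5, -7, 0], [12, -7.5, -7, 0], [15.6, -9.9, -7, 0], [15.6, -9.9, -7, 0], [15.6, -9.9, -7, 0]],
])

```text
time_s: 6.23
ee_pos: [0.4521, -0.0196, 0.1141]
ee_rot: [-0.136, -3.135, 0.001]
wrist_force: [0.1, 0.2, 0.5]
gripper_width: 0.006
grasp_force: 0.0
```

Emit:
servo_tool([
  [[0, 0, 0, 0], [0, 0, 0, 0], [0, 0, 0, 0]],
])

```text
time_s: 6.48
ee_pos: [0.4586, -0.0162, 0.1145]
ee_rot: [0.128, 3.137, 0.001]
wrist_force: [-0.8, 0.7, 0.5]
gripper_width: 0.005
grasp_force: 0.0
```

```bash
python3 d.py
python3 - <<'E'
from h import *
s=imaging.snapshot("side");cv2.imwrite("pics/side3.png",cv2.resize(s["img"][120:320,140:400],None,fx=3,fy=3))
for t in("pad_in","pad_out"):
    for a in spotter.mark_of(t,s)[:1]: print(t,a["p"],world(s,*a["at"]).round(4))
E
```

```text
tcp in dock mm -172.2 1.5 114.5 F [-0.81  0.74  0.47] 6.4833 [1.280e-01 3.137e+00 1.000e-03]
pad_in 0.63 [0.6161 0.0165 0.0554]
pad_out 0.72 [0.6214 0.0707 0.0378]
```

View pics/side3.png

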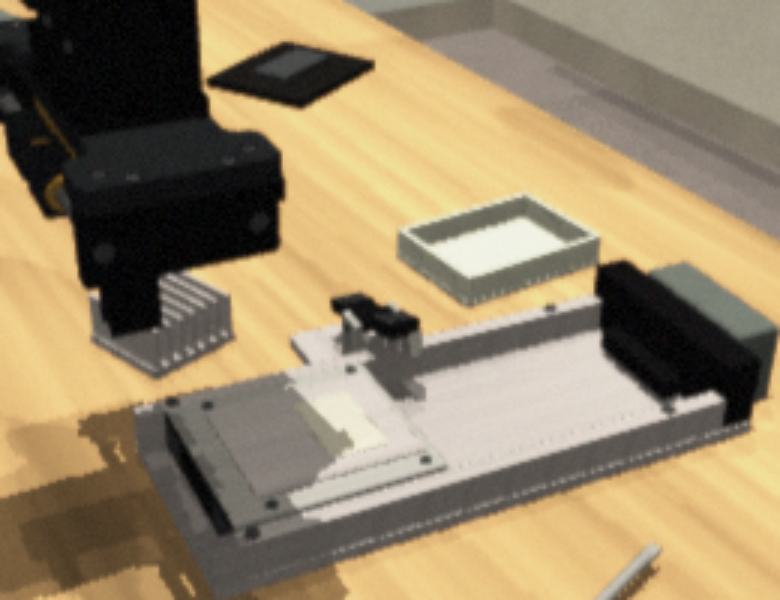

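The catch stays open, and the gripper is just behind and above the sled's near face. Descend now.

Emit:
servo_tool([
  [[0.4, -0.1, 3, 0], [0.4, -0.1, 6, 0], [0.4, -0.1, 8, 0], [0.4, -0.1, 9.8, 0], [0.4, -0.1, 9.8, 0], [0.4, -0.1, 9.8, 0], [0.4, -0.1, 9.8, 0]],
])

```text
time_s: 7.22
ee_pos: [0.4538, -0.0175, 0.0168]
ee_rot: [0.13, 3.138, 0.0]
wrist_force: [0.0, 0.3, 0.5]
gripper_width: 0.003
grasp_force: 0.0
```

```bash
python3 d.py
```

```text
tcp in dock mm -176.8 -0.2 16.8 F [0.03 0.29 0.46] 7.2167 [0.13  3.138 0.   ]
```

Emit:
servo_tool([
  [[-0.3, 0, 0, 0], [-0.6, 0, 0, 0], [-0.9, 0, 0, 0], [-1.2, 0, 0, 0], [-1.5, 0, 0, 0], [-1.8, 0, 0, 0], [-2.1, 0, 0, 0], [-2.4, 0, 0, 0], [-2.7, 0, 0, 0], [-3.0, 0, 0, 0]],
])

```text
time_s: 8.05
ee_pos: [0.4829, -0.0202, 0.0161]
ee_rot: [-0.13, -3.138, -0.0]
wrist_force: [-0.4, 0.3, 0.1]
gripper_width: 0.003
grasp_force: 0.3
```

Emit:
servo_tool([
  [[-0.4, 0, 0, 0], [-0.8, 0, 0, 0], [-1.2, 0, 0, 0], [-1.6, 0, 0, 0], [-2.0, 0, 0, 0], [-2.4, 0, 0, 0], [-2.8, 0, 0, 0], [-3.2, 0, 0, 0], [-3.6, 0, 0, 0], [-4.0, 0, 0, 0]],
])

```text
time_s: 8.88
ee_pos: [0.5231, -0.0235, 0.0162]
ee_rot: [-0.13, -3.139, -0.0]
wrist_force: [-1.3, -0.1, -0.0]
gripper_width: 0.001
grasp_force: 0.3
```

```bash
python3 d.py
```

```text
tcp in dock mm -107.3 -0.4 16.2 F [-1.3  -0.12 -0.01] 8.8833 [-0.13  -3.139 -0.   ]
```

Emit:
servo_tool([
  [[-0.4, 0, 0, 0], [-0.8, 0, 0, 0], [-1.2, 0, 0, 0], [-1.6, 0, 0, 0], [-2.0, 0, 0, 0], [-2.4, 0, 0, 0], [-2.8, 0, 0, 0], [-3.2, 0, 0, 0], [-3.6, 0, 0, 0], [-4.0, 0, 0, 0]],
])

```text
time_s: 9.72
ee_pos: [0.563, -0.0268, 0.0162]
ee_rot: [-0.13, -3.139, -0.0]
wrist_force: [-0.4, -0.2, -0.4]
gripper_width: 0.003
grasp_force: 0.3
```

Emit:
servo_tool([
  [[-0.4, 0, 0, 0], [-0.8, 0, 0, 0], [-1.2, 0, 0, 0], [-1.6, 0, 0, 0], [-2.0, 0, 0, 0], [-2.3, 0, 0, 0], [-2.6, 0, 0, 0], [-2.9, 0, 0, 0], [-3.1, 0, 0, 0], [-3.3, 0, 0, 0]],
])

```text
time_s: 10.55
ee_pos: [0.5956, -0.0295, 0.0162]
ee_rot: [-0.13, -3.139, -0.0]
wrist_force: [-1.1, -0.4, -0.4]
gripper_width: 0.009
grasp_force: 0.3
```

```bash
python3 d.py;python3 - <<'E'
from h import *
s=imaging.snapshot("side");cv2.imwrite("pics/side4.png",cv2.resize(s["img"][120:320,140:400],None,fx=3,fy=3))
s=imaging.snapshot("top")
for a in spotter.mark_of("pad_in",s)[:1]: print(a["p"],world(s,*a["at"]).round(4))
E
```

```text
tcp in dock mm -34.5 -0.3 16.2 F [-1.13 -0.36 -0.37] 10.55 [-0.13  -3.139 -0.   ]
0.63 [0.5949 0.019  0.3529]
```

View pics/side4.png

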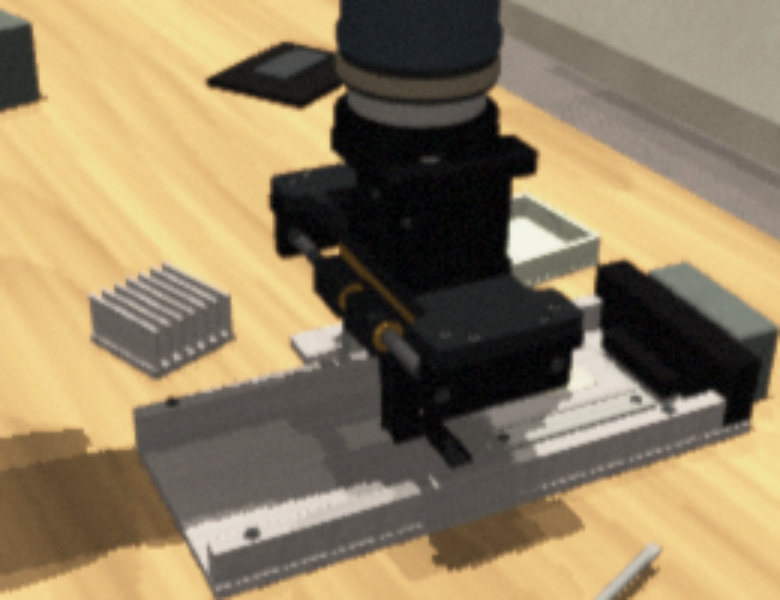

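The sled is being pushed straight, with its grille just ahead of the fingers, and the gripper body clears the catch. Now I feel for the mating, slowly.

Emit:
servo_tool([
  [[-0.15, 0, 0, 0], [-0.3, 0, 0, 0], [-0.45, 0, 0, 0], [-0.6, 0, 0, 0], [-0.7, 0, 0, 0], [-0.8, 0, 0, 0], [-0.8, 0, 0, 0]],
])

```text
time_s: 11.28
ee_pos: [0.6037, -0.0301, 0.0162]
ee_rot: [0.13, 3.139, 0.0]
wrist_force: [-0.1, -0.7, 0.3]
gripper_width: 0.004
grasp_force: 0.0
```

Emit:
servo_tool([
  [[-0.1, 0, 0, 0], [-0.2, 0, 0, 0], [-0.3, 0, 0, 0], [-0.4, 0, 0, 0], [-0.4, 0, 0, 0]],
])

```text
time_s: 11.7
ee_pos: [0.6077, -0.0305, 0.0162]
ee_rot: [0.13, 3.138, 0.0]
wrist_force: [-0.3, -0.1, 0.2]
gripper_width: 0.004
grasp_force: 0.1
```

Emit:
servo_tool([
  [[-0.1, 0, 0, 0], [-0.2, 0, 0, 0], [-0.3, 0, 0, 0], [-0.4, 0, 0, 0], [-0.4, 0, 0, 0]],
])

```text
time_s: 12.12
ee_pos: [0.6118, -0.0308, 0.0162]
ee_rot: [0.13, 3.138, 0.0]
wrist_force: [0.2, 0.0, 0.2]
gripper_width: 0.006
grasp_force: 0.0
```

Emit:
servo_tool([
  [[-0.1, 0, 0, 0], [-0.2, 0, 0, 0], [-0.3, 0, 0, 0], [-0.3, 0, 0, 0]],
])

```text
time_s: 12.45
ee_pos: [0.6147, -0.0311, 0.0162]
ee_rot: [0.13, 3.138, 0.0]
wrist_force: [0.1, -0.3, -0.3]
gripper_width: 0.009
grasp_force: 0.1
```

Emit:
servo_tool([
  [[-0.1, 0, 0, 0], [-0.2, 0, 0, 0], [-0.3, 0, 0, 0], [-0.3, 0, 0, 0]],
])

```text
time_s: 12.78
ee_pos: [0.6164, -0.0312, 0.0159]
ee_rot: [-0.13, -3.136, -0.0]
wrist_force: [-3.6, 0.0, 0.7]
gripper_width: 0.004
grasp_force: 1.6
```

Emit:
servo_tool([
  [[-0.1, 0, 0, 0], [-0.2, 0, 0, 0], [-0.3, 0, 0, 0], [-0.3, 0, 0, 0]],
])

```text
time_s: 13.12
ee_pos: [0.6164, -0.0312, 0.0152]
ee_rot: [-0.129, -3.13, -0.001]
wrist_force: [-8.8, 0.6, 3.5]
gripper_width: 0.007
grasp_force: 4.3
```

Emit:
servo_tool([
  [[-0.1, 0, 0, 0], [-0.15, 0, 0, 0], [-0.15, 0, 0, 0]],
])

```text
time_s: 13.37
ee_pos: [0.6164, -0.0312, 0.0149]
ee_rot: [-0.129, -3.127, -0.001]
wrist_force: [-11.2, 0.4, 3.7]
gripper_width: 0.007
grasp_force: 5.5
```

Emit:
servo_tool([
  [[-0.1, 0, 0, 0], [-0.15, 0, 0, 0], [-0.15, 0, 0, 0]],
])

```text
time_s: 13.62
ee_pos: [0.6172, -0.0314, 0.0147]
ee_rot: [-0.129, -3.125, -0.001]
wrist_force: [-12.2, 0.8, 5.4]
gripper_width: 0.005
grasp_force: 6.1
```

Emit:
servo_tool([
  [[-0.1, 0, 0, 0], [-0.15, 0, 0, 0], [-0.15, 0, 0, 0]],
])

```text
time_s: 13.87
ee_pos: [0.6186, -0.0315, 0.0146]
ee_rot: [-0.129, -3.125, -0.001]
wrist_force: [-11.1, 0.8, 4.3]
gripper_width: 0.008
grasp_force: 6.2
```

Emit:
servo_tool([
  [[-0.1, 0, 0, 0], [-0.15, 0, 0, 0], [-0.15, 0, 0, 0]],
])

```text
time_s: 14.12
ee_pos: [0.6201, -0.0316, 0.0146]
ee_rot: [-0.129, -3.125, -0.001]
wrist_force: [-10.9, 0.2, 4.8]
gripper_width: 0.007
grasp_force: 6.1
```

Emit:
servo_tool([
  [[-0.1, 0, 0, 0], [-0.15, 0, 0, 0], [-0.15, 0, 0, 0]],
])

```text
time_s: 14.37
ee_pos: [0.6216, -0.0317, 0.0146]
ee_rot: [-0.129, -3.125, -0.001]
wrist_force: [-11.3, 0.7, 4.2]
gripper_width: 0.004
grasp_force: 6.1
```

Emit:
servo_tool([
  [[-0.1, 0, 0, 0], [-0.15, 0, 0, 0], [-0.15, 0, 0, 0]],
])

```text
time_s: 14.62
ee_pos: [0.6231, -0.0318, 0.0146]
ee_rot: [-0.129, -3.125, -0.001]
wrist_force: [-12.2, 1.2, 5.6]
gripper_width: 0.005
grasp_force: 6.1
```

Emit:
servo_tool([
  [[-0.05, 0, 0, 0], [-0.1, 0, 0, 0], [-0.1, 0, 0, 0]],
])

```text
time_s: 14.87
ee_pos: [0.6234, -0.0319, 0.0145]
ee_rot: [-0.129, -3.124, -0.001]
wrist_force: [-11.9, 1.0, 4.5]
gripper_width: 0.011
grasp_force: 6.8
```

Emit:
servo_tool([
  [[-0.05, 0, 0, 0], [-0.1, 0, 0, 0], [-0.1, 0, 0, 0]],
])

```text
time_s: 15.12
ee_pos: [0.6234, -0.0319, 0.0143]
ee_rot: [-0.129, -3.122, -0.001]
wrist_force: [-15.2, 0.8, 6.1]
gripper_width: 0.004
grasp_force: 7.6
```

Emit:
servo_tool([
  [[-0.05, 0, 0, 0], [-0.1, 0, 0, 0], [-0.1, 0, 0, 0]],
])

```text
time_s: 15.37
ee_pos: [0.6234, -0.0319, 0.0141]
ee_rot: [-0.129, -3.119, -0.001]
wrist_force: [-16.0, 1.7, 7.2]
gripper_width: 0.007
grasp_force: 8.5
```

Solid stop: exactly 7.0 mm of travel after first contact, then the force climbed from 12 to 16 N with no motion. Back off, rise, and go over to the inner pad.

Emit:
servo_tool([
  [[0.6, 0, 0, 0], [1.5, 0, 0, 0], [3, 0, 0, 0], [5, 0, -1, 0], [5, 0, -4, 0], [5, 0, -7, 0], [5, 0, -7, 0], [5, 0, -7, 0]],
])

```text
time_s: 16.03
ee_pos: [0.5851, -0.0285, 0.0888]
ee_rot: [0.13, 3.132, 0.001]
wrist_force: [-0.4, 0.5, -0.6]
gripper_width: 0.004
grasp_force: 0.0
```

```bash
python3 d.py;python3 - <<'E'
from h import *
s=imaging.snapshot("top")
for t in("pad_in","pivot","sled"):
    for a in spotter.mark_of(t,s)[:1]: print(t,a["p"],world(s,*a["at"]).round(4))
s=imaging.snapshot("side")
for t in("pad_in","pad_out","sled"):
    for a in spotter.mark_of(t,s)[:1]: print(t,a["p"],world(s,*a["at"]).round(4))
E
```

```text
tcp in dock mm -45.1 -0.2 88.8 F [-0.41  0.47 -0.64] 16.0333 [1.300e-01 3.132e+00 1.000e-03]
pad_in 0.58 [0.592  0.0193 0.4249]
pivot 0.89 [0.6081 0.0367 0.2018]
sled 0.88 [ 0.6843 -0.0428  0.03  ]
pad_in 0.48 [ 0.582  -0.0372  0.0937]
pad_out 0.65 [ 0.5713 -0.0184  0.0959]
```

Emit:
servo_tool([
  [[-1.4, 2.2, 0, 0], [-2.7, 4.3, 0, 0], [-2.7, 4.3, 0, 0], [-2.7, 4.3, 1, 0], [-2.7, 4.3, 2.1, 0], [-2.7, 4.3, 2.1, 0], [-2.7, 4.3, 2.1, 0]],
])

```text
time_s: 17.02
ee_pos: [0.6113, 0.0109, 0.0636]
ee_rot: [-0.132, -3.135, 0.001]
wrist_force: [-1.0, -0.6, 0.1]
gripper_width: 0.006
grasp_force: 0.0
```

```bash
python3 d.py
```

```text
tcp in dock mm -22.2 41.2 63.6 F [-1.03 -0.61  0.07] 17.0167 [-1.320e-01 -3.135e+00  1.000e-03]
```

Emit:
servo_tool([
  [[-0.3, 0, 0, 0], [-0.3, 0, 0.2, 0], [-0.3, 0, 0.4, 0], [-0.3, 0, 0.6, 0], [-0.3, 0, 0.8, 0], [-0.3, 0, 0.8, 0]],
])

```text
time_s: 17.52
ee_pos: [0.6162, 0.0114, 0.0578]
ee_rot: [0.13, 3.138, -0.001]
wrist_force: [-1.9, -0.7, 6.3]
gripper_width: 0.004
grasp_force: 2.9
```

Emit:
servo_tool([
  [[0, 0, 0.15, 0], [0, 0, 0.3, 0], [0, 0, 0.3, 0]],
])

```text
time_s: 17.77
ee_pos: [0.616, 0.0102, 0.055]
ee_rot: [0.131, 3.138, -0.003]
wrist_force: [-1.6, -2.8, 4.7]
gripper_width: 0.004
grasp_force: 2.6
```

Emit:
servo_tool([
  [[0, 0, 0.15, 0], [0, 0, 0.3, 0], [0, 0, 0.3, 0]],
])

```text
time_s: 18.02
ee_pos: [0.6162, 0.0099, 0.0517]
ee_rot: [0.132, 3.138, -0.003]
wrist_force: [-0.1, -4.3, 3.8]
gripper_width: 0.004
grasp_force: 2.3
```

Emit:
servo_tool([
  [[0, 0, 0.15, 0], [0, 0, 0.3, 0], [0, 0, 0.3, 0]],
])

```text
time_s: 18.27
ee_pos: [0.6156, 0.013, 0.0476]
ee_rot: [-0.129, -3.138, -0.002]
wrist_force: [-0.0, 1.0, 0.1]
gripper_width: 0.003
grasp_force: 0.0
```

Snapped through. Retreat upward and check.

Emit:
servo_tool([
  [[0, 0, -3, 0], [0, 0, -6, 0], [6, 0, -10, 0], [12, 0, -12, 0], [15, 0, -12, 0], [15, 0, -12, 0], [15, 0, -12, 0], [15, 0, -12, 0]],
])

```text
time_s: 18.93
ee_pos: [0.465, 0.0256, 0.1687]
ee_rot: [0.126, 3.138, 0.002]
wrist_force: [1.1, -0.5, 0.8]
gripper_width: 0.007
grasp_force: 0.0
```

Emit:
servo_tool([
  [[0, 0, 0, 0], [0, 0, 0, 0], [0, 0, 0, 0], [0, 0, 0, 0]],
])

```text
time_s: 19.27
ee_pos: [0.4671, 0.0244, 0.1677]
ee_rot: [-0.13, -3.138, 0.0]
wrist_force: [0.1, -0.8, 0.3]
gripper_width: 0.005
grasp_force: 0.0
```

```bash
python3 d.py;python3 - <<'E'
from h import *
for n in("top","side"):
  s=imaging.snapshot(n)
  for t in("pad_in","pad_out","sled"):
    for a in spotter.mark_of(t,s)[:1]: print(n,t,a["p"],world(s,*a["at"]).round(4))
cv2.imwrite("pics/side5.png",cv2.resize(s["img"][120:320,140:400],None,fx=3,fy=3))
E
```

```text
tcp in dock mm -167.0 42.7 167.7 F [ 0.13 -0.76  0.34] 19.2667 [-0.13  -3.138  0.   ]
top pad_in 0.94 [0.6156 0.0151 0.0384]
top pad_out 0.58 [0.6161 0.0624 0.0526]
top sled 0.74 [ 0.6853 -0.0348  0.0321]
side pad_in 0.74 [0.6092 0.0055 0.0379]
side pad_out 0.78 [0.6236 0.0648 0.0537]
side sled 0.63 [ 0.671  -0.0579  0.0314]
```

View pics/side5.png

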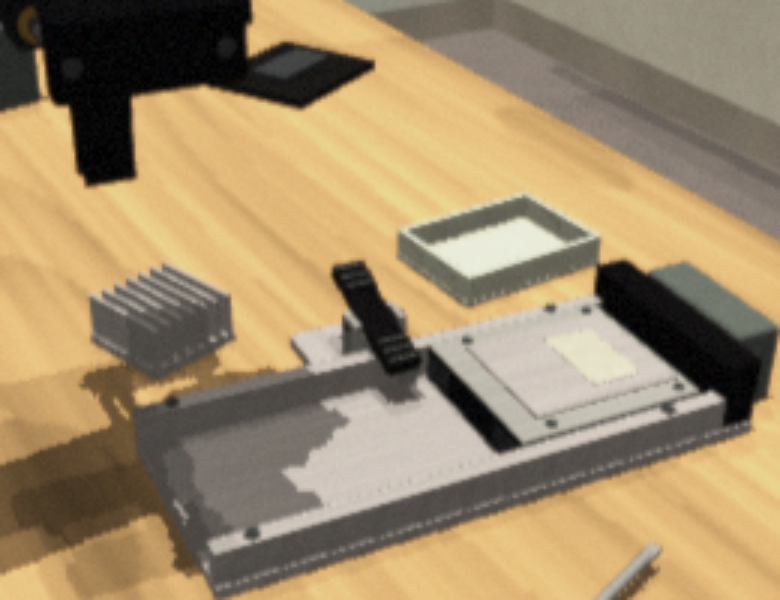

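The picture shows the catch shut behind the fully seated sled (inner pad at z≈38 mm), the bystanders unmoved and the arm clear.

```bash
python3 -c "
from cell import finish_job
print(finish_job())"
```

```text
the job is handed in; nothing more can be done
None
```

The job is handed in with the catch flipped open, the sled pushed to its solid stop (7.0 mm of mating travel, about 18 N at the wrist at most), and the catch snapped shut behind it. The bystanders were left untouched and it took about 19 s, but the hand-in returned no verdict.

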